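# Square a bust blank into the glue-up jig

## Task

Push the wooden bust blank (the block with the round neck on top) back along the bench until its long side lies flat against the long fence of the L-shaped squaring jig while it is still well short of the end stop; then slide it along the fence until its short end is fully home against the stop, and leave it there, flush with both. Push only its rectangular plinth with the fingers: do not pick it up or tip it, and do not touch the freshly sanded neck and shoulders. Leave everything else on the bench where it is.

Things in the scene. Friction and masses are not known exactly. Their poses are not given: they have to be found in the camera images.
- jig: L-shaped plywood squaring jig fixed to the bench, 35 mm high. Origin: inside corner of fence and stop, at bench height. Fence face: plane x = 0, from the corner 340 mm along -y, 24 mm thick towards +x. Stop face: plane y = 0, from the corner 110 mm along -x, 24 mm thick towards +y. The work lies at negative x and y. Jig x points roughly away from the robot, jig y roughly to its left.
- bust: loose pale wooden bust blank, about 0.36 kg. Plinth 80 (own x) x 120 (own y) x 35 mm high, round shoulders and neck on top; 75 mm high in all. Origin: centre of underside. Starts skewed up to 20 degrees to the jig, its centre 100-140 mm from the fence face, 150-240 mm from the stop face. Either long side may face the fence; home, its centre is at (-40, -60) mm in the jig frame.
- bust_neck: shoulders and neck of the bust blank, rigid with it, not to be touched: shoulders 68 mm across at the plinth's top, narrowing to a neck 36 mm across, 40 mm high. Origin: on the plinth's top at its centre, 35 mm above the bench.
- oak_block: bystander: loose plain oak block 60 x 100 x 45 mm, origin at centre of underside. It stands beyond the stop or beyond the fence's open end (places swap with the wax jar).
- wax_jar: bystander: loose amber jar, 60 mm across, 55 mm high, origin at centre of underside; beyond the stop or beyond the fence's open end.
- cork_block: bystander: loose cork sanding block 60 (own x) x 40 x 30 mm, origin at centre of underside; stands in front of the stop, at least 30 mm clear of the strip that the plinth sweeps along the fence.
- wedge: bystander: loose stepped wooden offcut 50 x 90 mm, 55 mm high, origin at centre of underside; behind the fence.
- glue_bottle: bystander: loose white glue bottle, 56 mm across, 130 mm high, origin at centre of underside; behind and left of the jig's corner.
- brush: bystander: loose brush 160 mm long lying along its own x, origin on its underside; behind the fence.
There are look-alikes about, which are no part of the job. What is shaped like the bust but yellow is not meant.

How it is judged:
By the outcome, as a careful person would: the job done as asked, in the order asked, and still so for the second after the job is handed in, with the robot touching nothing.
It also fails if it takes over 56 s, if anything falls off the work surface, if the arm or the gripper's body presses on something with over 40 N, if the wrist force passes 120 N, or if a joint passes its speed limit or range.

## Robot

A 7-joint arm with a two-finger parallel gripper is mounted at the origin on the work surface. World frame = base frame: x ahead of the robot, y to its left, z up, the work surface at z = 0. Lengths are in m, angles in rad, forces in N, time in s.
With the tool pointing down it reaches from about 0.4 to 0.85 m from the base axis. Payload 4.5 kg.
Tool frame: the origin (TCP) lies midway between the tips of the shut fingers; the grasp point (between the pads) lies 19 mm behind it; z points along the fingers, y is the line along which they close (so a half turn about z gives the same grasp; the last joint's range is limited). The gripper opens to 88 mm and grips with 3 to 60 N. Pads are 18 mm wide; open, the fingers measure 123 mm over their backs; the gripper's body (75 mm by 187 mm) begins 45 mm behind the grasp point.
Start: joints at [1.285, 0.689, -0.195, 1.565, 0.157, 0.902, -0.215], TCP at [0.197, -0.593, 0.239] pointing down, gripper open.
Joint ranges: [-3.01, 3.01], [-0.46, 2.08], [-1.47, 1.51], [0.13, 2.56], [-1, 4.14], [0.04, 2.09], [-2.66, 2.66]. Speed limits (rad/s): [2.57, 2.57, 3.14, 3.14, 3.14, 3.14, 3.14].

## Interface

Orientations are given as a unit quaternion [x, y, z, w].
In Python, from plant import sensors, eyes, finish_job gives the robot as it stands.
- The arm moves only by the tool send_rows, never from a script. Its argument "rows" is text: rows parted by semicolons, each of 4 numbers parted by spaces: the shift along the tool's x, y, z normalised to -1 to 1, where 1 is 30 cm, then the turn about the tool's z normalised to -1 to 1, where 1 is 2 pi rad. A call has 1 to 10 rows; each row is the pose to reach, as a shift and turn from the pose commanded when the call began, along the tool's axes at that moment, turning the shorter way round; what a row does not reach only later rows make up. A row lasts 1/12 s, in which the tool goes at most 41.7 mm and 7.16 degrees, less where a joint would pass 70% of its speed; a pose out of reach is approached as far as the arm can. A call with a number of a shift or a turn outside -1 to 1 is refused whole. A call with a gripper value outside its range is refused whole. "jaw" is the closure, from -1 (fully open) to 1 (shut), set as the call begins (left out, the last holds). The fingers move at their own pace and stop on an object; "force" is the grip in N (left out, the last holds). Time passes only in rows, so rows that repeat a pose let the fingers close. It gives the time, the measured TCP pose, the force, the opening and the grip force at its end, in the units of the state.
- sensors.get_state(): the state, without advancing time (a new reading comes with each control period).
- eyes.snapshot(name): name is "side" or "top" or "wrist"; returns (picture, depth): 420x560x3 uint8, red, green, blue; 420x560 float32, m along the optical axis (not along the pixel's ray), 0 where there is no reading.
- eyes.calibration(name): a dict with "fov_y" (degrees; the focal length in pixels is half the picture's height over the tangent of half this angle, whatever the lens; pixels are square), "cx", "cy" (the principal point, pixels), "dist_coeffs" ([k1, k2, p1, p2, k3] as OpenCV has them; the pictures are not rectified), "world_from_camera" (4x4, takes a point from camera to world coordinates). Camera axes: x right, y down, z forward; pixel columns grow to the right and rows downward; lengths in m; the calibration is good to about 2 mm. A picture is of the moment at which its call begins: read the wrist's pose just before it. calibration takes no time and is no camera call; for the wrist camera it gives the pose at the moment of the call.
- finish_job(): hands the job in; it is judged then, once.
The state is a dict: "clock": time; "q": joint angles; "qd": joint speeds; "joint_torque": joint torques, N m; "tool_pos": TCP position; "eef_rot": TCP orientation; "contact_force": force on the tool from outside, world axes, zero at the start; "moment": the same for the moment, N m; "opening": opening from 0.0 (shut) to 1.0 (fully open); "finger_force": force on a finger pad.
Only numpy, scipy, OpenCV 4.12 (cv2) and the standard library are available. Lean on these libraries where they do the work, as an engineer would, in place of code of your own. Each camera call takes 0.05 s, during which the arm holds its last target. There are 200 camera calls.

## Working session

There is one attempt and no reset: what is moved stays moved. The work goes in short steps, Python scripts to look and compute and a tool call to move; the robot and the scene stay as the last step left them, time stands still between calls to the robot, and variables do not carry over. Pictures are saved under pics/ and viewed, at most 10 in all, crops included, and the job is handed in when it is done.

Besides the shell and the picture viewer there is one more tool, called after "Request:" as name(argument=value, ...) on one line, values as JSON. send_rows: Moves the arm, as the interface text tells. Scaled input: -1 to 1 covers 30 cm each way for a shift and 2 pi rad each way for a turn. Its arguments: {"type":"object","properties":{"rows":{"type":"string"},"jaw":{"type":"number"},"force":{"type":"number"}},"required":["rows"]}

```bash
mkdir -p pics; ls
python3 - <<'E'
from plant import sensors,eyes
import cv2,numpy as np
for n in("top","side"):
    p,d=eyes.snapshot(n);c=eyes.calibration(n)
    cv2.imwrite(f"pics/{n}0.png",p[:,:,::-1]);np.save(f"pics/{n}0.npy",d)
    print(n,{k:np.round(v,4).tolist() for k,v in c.items()})
s=sensors.get_state();print(s["clock"],s["tool_pos"],s["eef_rot"])
E
```

```text
pics
top {'fov_y': 55.5807, 'cx': 277.1335, 'cy': 207.5508, 'dist_coeffs': [0.0119, 0.0, 0.0, 0.0, 0.0], 'world_from_camera': [[-0.1866, -0.9608, 0.2052, 0.3564], [-0.9824, 0.1833, -0.0354, 0.0076], [-0.0036, -0.2082, -0.9781, 1.0668], [0.0, 0.0, 0.0, 1.0]]}
side {'fov_y': 51.2614, 'cx': 282.0202, 'cy': 204.5146, 'dist_coeffs': [-0.0425, 0.0, 0.0, 0.0, 0.0], 'world_from_camera': [[-0.8409, -0.3446, 0.4173, 0.1217], [-0.5408, 0.5068, -0.6714, 0.714], [0.0199, -0.7902, -0.6125, 0.7055], [0.0, 0.0, 0.0, 1.0]]}
0.1 [ 0.19627134 -0.59279988  0.23801248] [ 9.87241746e-01  1.59226526e-01 -1.90149518e-04 -7.81952897e-04]
```

View pics/top0.png

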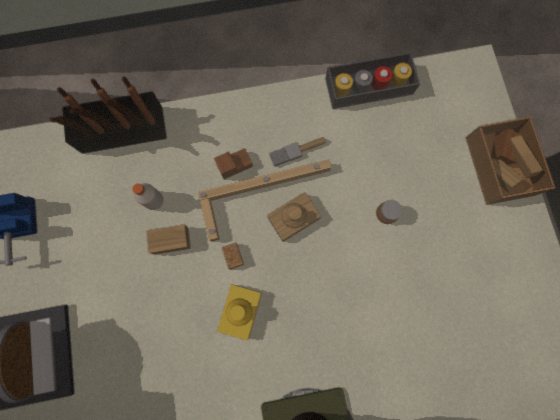

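View pics/side0.png

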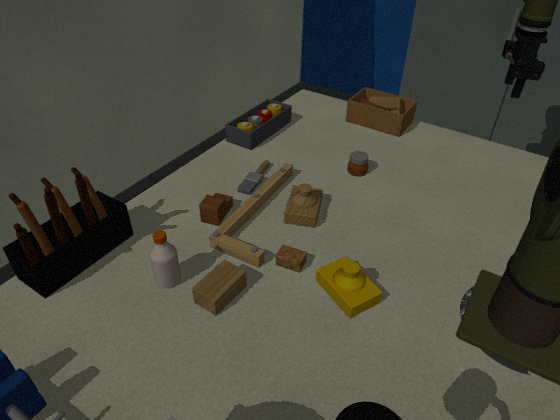

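The top view shows the jig corner near (203,193), the fence's open end near (330,165), the stop's end near (213,238), the bust at (294,216), the cork at (232,256) and the yellow decoy at (239,312). Next is an orthographic view at the 35 mm plane.

```bash
cat > h.py <<'E'
import cv2,numpy as np
from plant import eyes,sensors
def K(c):
    f=210/np.tan(np.radians(c["fov_y"]/2));return np.array([[f,0,c["cx"]],[0,f,c["cy"]],[0,0,1.]]),np.array(c["dist_coeffs"],float)
def cloud(d,c):
    k,D=K(c);v,u=np.mgrid[0:420,0:560]
    n=cv2.undistortPoints(np.stack([u.ravel(),v.ravel()],1).astype(float)[:,None],k,D)[:,0]
    P=np.c_[n,np.ones(len(n))]*d.reshape(-1,1);T=np.array(c["world_from_camera"])
    return (P@T[:3,:3].T+T[:3,3]).reshape(420,560,3)
def ortho(p,c,x0,x1,y0,y1,z,s):
    # row 0 = x1 (far), col 0 = y1 (left); s px per m
    H,W=int((x1-x0)*s),int((y1-y0)*s);r,q=np.mgrid[0:H,0:W]
    w=np.stack([x1-r/s,y1-q/s,np.full(r.shape,z)],-1).reshape(-1,3)
    T=np.linalg.inv(np.array(c["world_from_camera"]));k,D=K(c)
    uv=cv2.projectPoints(w,cv2.Rodrigues(T[:3,:3])[0],T[:3,3],k,D)[0].reshape(H,W,2).astype(np.float32)
    return cv2.remap(p,uv[...,0],uv[...,1],cv2.INTER_CUBIC)
E
python3 - <<'E'
from h import *
c=eyes.calibration("top");d=np.load("pics/top0.npy");X=cloud(d,c)
for n,u,v in(("corner",203,193),("open",330,165),("stopend",213,238),("neck",294,213),("cork",232,256),("yel",239,312),("oak",167,239),("jar",390,210),("table",330,280)):print(n,X[v,u].round(4))
p=cv2.imread("pics/top0.png")
a=X[193,203];b=X[165,330]
x1=max(a[0],b[0])+.06;x0=x1-.28;y1=a[1]+.05;y0=y1-.4
print("ortho",x0,x1,y0,y1)
cv2.imwrite("pics/or0.png",ortho(p,c,x0,x1,y0,y1,.035,2000))
E
```

```text
corner [0.6473 0.1563 0.041 ]
open [ 0.6609 -0.1917  0.038 ]
stopend [0.5241 0.1492 0.0374]
neck [ 0.542  -0.0675  0.0783]
cork [0.4694 0.1088 0.0323]
yel [0.3291 0.1096 0.0779]
oak [0.5422 0.2645 0.0469]
jar [ 0.5075 -0.3145  0.0558]
table [ 0.3626 -0.1311  0.0023]
ortho 0.44087497861826286 0.7208749786182629 -0.19370519020167587 0.20629480979832415
```

View pics/or0.png

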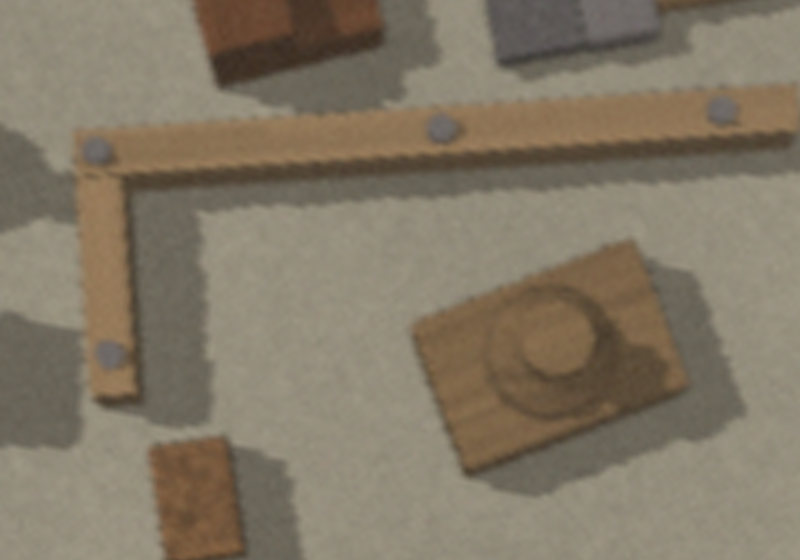

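The ortho view (0.5 mm/px) has the inner corner at about (123,177) and the fence edge running to (795,133). The bust corners are (414,328), (632,240), (688,384) and (468,472), giving 117×77 mm, which fits. So jig yaw is about 3.8°, and the bust is at jig (-104,-207) mm, skewed about +18°. I'll push with two half-open fingers, held high enough that the gripper body clears the neck.

```bash
cat >> h.py <<'E'
TH=np.radians(3.8);C=np.array([.6329,.1448])
J=np.array([[np.cos(TH),-np.sin(TH)],[np.sin(TH),np.cos(TH)]])
from scipy.spatial.transform import Rotation as R
def plan(jx,jy,z,yaw):
    "scaled row to reach a jig-frame TCP (m), height z, tool x at yaw (deg) in the jig frame"
    s=sensors.get_state();M=R.from_quat(s["eef_rot"]).as_matrix()
    w=np.r_[C+J@[jx,jy],z]-s["tool_pos"];t=M.T@w
    cur=np.degrees(np.arctan2(M[1,0],M[0,0])-TH)
    dt=(cur-yaw+180)%360-180
    print("clock",round(s["clock"],2),"jig now",(J.T@(s["tool_pos"][:2]-C)).round(4),"z",round(s["tool_pos"][2],4),"yaw",round(cur,2),"F",np.round(s["contact_force"],1),"op",round(s["opening"],2))
    print("row",(t/.3).round(4),"turn",round(dt/360,4))
E
python3 -c "
from h import *
plan(-.19,-.205,.15,0)"
```

```text
clock 0.1 jig now [-0.4846 -0.707 ] z 0.238 yaw 14.52 F [-0.9 -0.3 -0.5] op 1.0
row [ 1.3702 -1.3733  0.2954] turn 0.0403
```

Request:
send_rows(rows="0.2 -0.2 0 0.02;0.4 -0.4 0 0.04;0.69 -0.68 0.1 0.04;0.69 -0.68 0.1 0.04;0.69 -0.68 0.1 0.04;0.69 -0.68 0.1 0.04;0.69 -0.68 0.1 0.04;0.69 -0.68 0.1 0.04;0.69 -0.68 0.1 0.04;0.69 -0.68 0.1 0.04", jaw=-0.27)

```text
clock: 0.93
tool_pos: [0.3287, -0.3351, 0.2087]
eef_rot: [0.999, 0.034, -0.0, 0.0]
contact_force: [-0.2, 0.2, 0.1]
opening: 0.637
finger_force: 0.0
```

```bash
python3 -c "
from h import *
plan(-.19,-.205,.15,0)"
```

```text
clock 0.93 jig now [-0.3353 -0.4587] z 0.2087 yaw 0.13 F [-0.2  0.2  0.1] op 0.64
row [ 0.4865 -0.8447  0.195 ] turn 0.0004
```

Request:
send_rows(rows="0.486 -0.845 0.2 0;0.486 -0.845 0.2 0;0.486 -0.845 0.2 0;0.486 -0.845 0.2 0;0.486 -0.845 0.2 0;0.486 -0.845 0.2 0;0.486 -0.845 0.2 0;0.486 -0.845 0.2 0;0.486 -0.845 0.2 0;0.486 -0.845 0.2 0")

```text
clock: 1.77
tool_pos: [0.4568, -0.0738, 0.1487]
eef_rot: [0.999, 0.033, -0.0, 0.001]
contact_force: [-0.5, -0.8, 0.3]
opening: 0.634
finger_force: 0.0
```

```bash
python3 -c "
from h import *
plan(-.19,-.205,.021,0)"
```

```text
clock 1.77 jig now [-0.1902 -0.2065] z 0.1487 yaw -0.02 F [-0.5 -0.8  0.3] op 0.63
row [ 0.0008 -0.0056  0.4255] turn -0.0
```

Request:
send_rows(rows="0 0 0.1 0;0 0 0.2 0;0 0 0.3 0;0 0 0.38 0;0 0 0.41 0;0 0 0.425 0;0 0 0.425 0;0 0 0.425 0")

```text
clock: 2.43
tool_pos: [0.4573, -0.073, 0.0222]
eef_rot: [0.999, 0.033, 0.001, 0.0]
contact_force: [0.2, -0.6, -0.7]
opening: 0.636
finger_force: 0.0
```

Request:
send_rows(rows="0.02 0 0 0;0.04 0 0 0;0.06 0 0 0;0.08 0 0 0;0.1 0 0 0;0.11 0 0 0;0.12 0 0 0;0.13 0 0 0;0.14 0 0 0;0.15 0 0 0")

```text
clock: 3.27
tool_pos: [0.5019, -0.0686, 0.0211]
eef_rot: [0.999, 0.034, -0.0, -0.0]
contact_force: [-1.0, 0.8, 0.0]
opening: 0.634
finger_force: 0.7
```

```bash
python3 -c "
from h import *
plan(-.089,-.205,.021,0)
p,d=eyes.snapshot('top');c=eyes.calibration('top');cv2.imwrite('pics/a.png',ortho(p[:,:,::-1],c,.44087,.72087,-.19371,.20629,.035,2000))"
```

```text
clock 3.27 jig now [-0.1448 -0.2042] z 0.0211 yaw 0.13 F [-1.   0.8  0. ] op 0.63
row [0.1861 0.0031 0.0003] turn 0.0004
```

View pics/a.png

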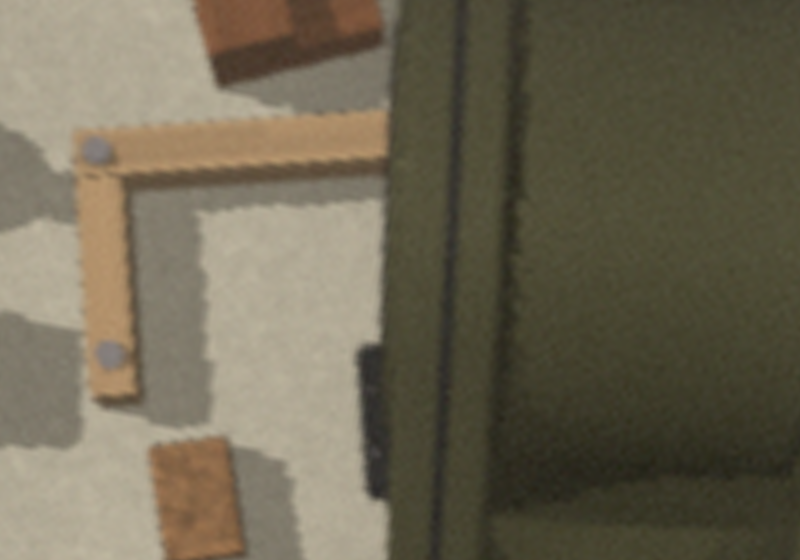

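The arm hides the bust in this view, so I'll go on by force. Next I push to just short of the fence, then creep.

Request:
send_rows(rows="0.015 0 0 0;0.03 0 0 0;0.045 0 0 0;0.06 0 0 0;0.075 0 0 0;0.09 0 0 0;0.105 0 0 0;0.12 0 0 0;0.13 0 0 0;0.14 0 0 0")

```text
clock: 4.15
tool_pos: [0.544, -0.0658, 0.0212]
eef_rot: [0.999, 0.034, -0.0, 0.0]
contact_force: [-3.2, -0.3, 0.7]
opening: 0.635
finger_force: 1.3
```

Request:
send_rows(rows="0.006 0 0 0;0.012 0 0 0;0.018 0 0 0;0.024 0 0 0;0.03 0 0 0;0.034 0 0 0;0.034 0 0 0")

```text
clock: 4.73
tool_pos: [0.5547, -0.065, 0.0212]
eef_rot: [0.999, 0.034, 0.001, 0.0]
contact_force: [-0.9, -0.4, -1.2]
opening: 0.635
finger_force: 0.5
```

```bash
python3 -c "
from h import *
plan(-.089,-.205,.021,0)
p,d=eyes.snapshot('side');cv2.imwrite('pics/b.png',cv2.resize(p[130:290,180:400,::-1],None,fx=3,fy=3,interpolation=2))"
```

```text
clock 4.73 jig now [-0.0919 -0.2042] z 0.0212 yaw 0.13 F [-0.9 -0.4 -1.2] op 0.63
row [0.0098 0.0028 0.0008] turn 0.0004
```

View pics/b.png

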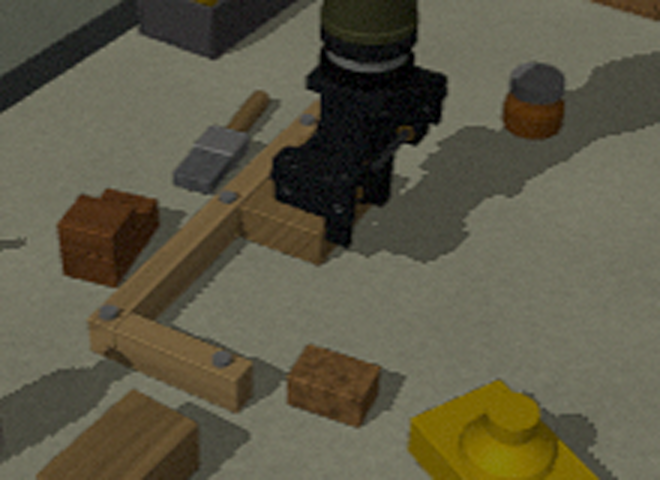

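The bust is squared and its short end, at about (285,235) in the crop, meets the fence. I'll creep until the force rises.

Request:
send_rows(rows="0.003 0 0 0;0.006 0 0 0;0.009 0 0 0;0.012 0 0 0;0.012 0 0 0;0.012 0 0 0")

```text
clock: 5.28
tool_pos: [0.555, -0.065, 0.0211]
eef_rot: [0.999, 0.034, -0.002, -0.0]
contact_force: [-6.8, -0.8, 4.7]
opening: 0.635
finger_force: 3.2
```

Request:
send_rows(rows="0.005 0 0 0;0.01 0 0 0;0.015 0 0 0;0.015 0 0 0;0.015 0 0 0;0.015 0 0 0")

```text
clock: 5.78
tool_pos: [0.5552, -0.0648, 0.0209]
eef_rot: [0.999, 0.034, -0.007, -0.0]
contact_force: [-12.5, 0.8, 8.9]
opening: 0.635
finger_force: 6.4
```

Request:
send_rows(rows="-0.02 0 0 0;-0.06 0 0 0;-0.12 0 0 0;-0.2 0 0 0;-0.2 0 0 0;-0.2 0 -0.15 0;-0.2 0 -0.25 0;-0.2 0 -0.35 0;-0.2 0 -0.35 0;-0.2 0 -0.35 0")

```text
clock: 6.62
tool_pos: [0.5051, -0.0686, 0.128]
eef_rot: [0.999, 0.034, 0.004, 0.0]
contact_force: [-0.2, -0.2, -0.6]
opening: 0.635
finger_force: 0.0
```

```bash
python3 -c "
from h import *
plan(-.14,-.36,.13,90)
plan(-.14,-.36,.13,-90)
p,d=eyes.snapshot('side');cv2.imwrite('pics/c.png',cv2.resize(p[130:290,180:400,::-1],None,fx=3,fy=3,interpolation=2))"
```

```text
clock 6.62 jig now [-0.1417 -0.2045] z 0.128 yaw 0.14 F [-0.2 -0.2 -0.6] op 0.64
row [ 0.0044  0.5183 -0.0063] turn -0.2496
clock 6.62 jig now [-0.1417 -0.2045] z 0.128 yaw 0.14 F [-0.2 -0.2 -0.6] op 0.64
row [ 0.0044  0.5183 -0.0063] turn 0.2504
```

View pics/c.png

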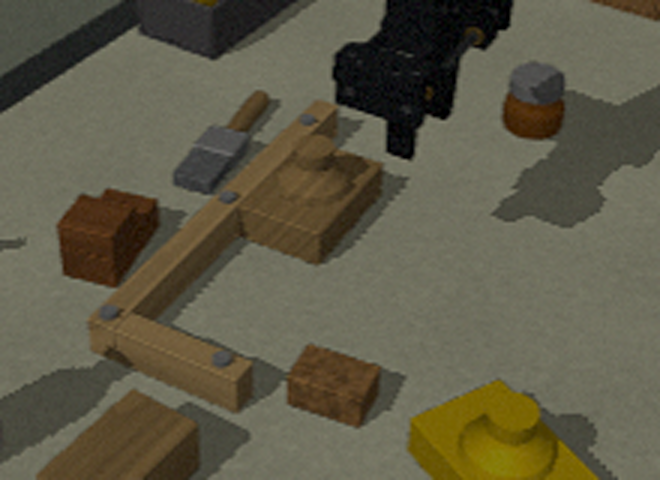

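The bust now lies flat along the fence, well short of the stop (plinth ends at roughly (285,240) and (380,165)), and nothing else has moved. Next the gripper goes round to the open-end side.

Request:
send_rows(rows="0 0.1 0 -0.02;0 0.2 0 -0.04;0 0.3 0 -0.06;0 0.4 0 -0.08;0 0.42 0 -0.1;0 0.42 0 -0.12;0 0.42 0 -0.14;0 0.42 0 -0.16;0 0.42 0 -0.18;0 0.42 0 -0.2", jaw=0.5)

```text
clock: 7.5
tool_pos: [0.5106, -0.1939, 0.1246]
eef_rot: [0.789, 0.615, -0.0, -0.001]
contact_force: [-0.3, 0.4, -0.6]
opening: 0.251
finger_force: 0.0
```

```bash
python3 -c "
from h import *
plan(-.042,-.32,.13,90)
p,d=eyes.snapshot('top');c=eyes.calibration('top');cv2.imwrite('pics/d.png',ortho(p[:,:,::-1],c,.44087,.72087,-.19371,.20629,.035,2000))"
```

```text
clock 7.5 jig now [-0.1445 -0.3299] z 0.1246 yaw 72.1 F [-0.3  0.4 -0.6] op 0.25
row [ 0.1364  0.3149 -0.0183] turn -0.0497
```

View pics/d.png

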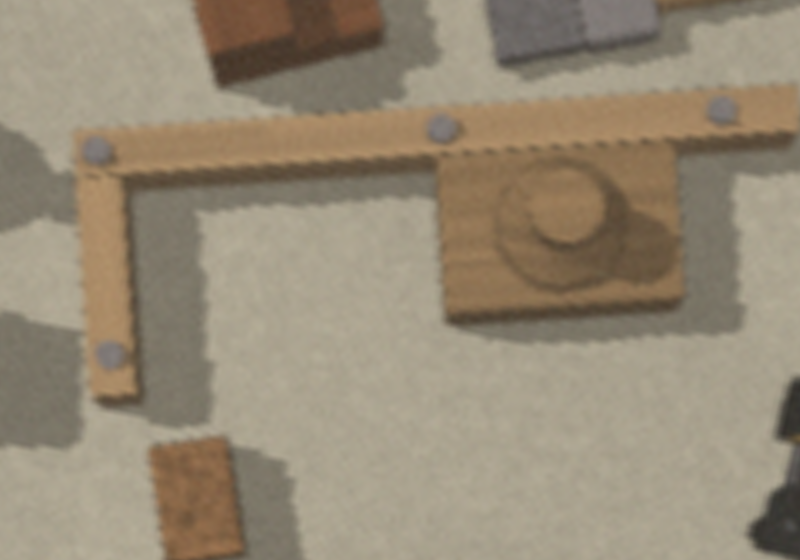

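The bust is flush along the fence. Its ends are at columns 440 and 680, so the lead end is about 157 mm from the stop and the trailing end is at jig y ≈ -278.

Request:
send_rows(rows="0.03 0.08 0 -0.02;0.07 0.16 0 -0.04;0.1 0.24 0 -0.05;0.136 0.315 0 -0.05;0.136 0.315 0 -0.05;0.136 0.315 0 -0.05;0.136 0.315 0 -0.05")

```text
clock: 8.13
tool_pos: [0.6112, -0.1784, 0.1248]
eef_rot: [0.685, 0.728, -0.001, -0.001]
contact_force: [-1.4, -0.1, -0.4]
opening: 0.247
finger_force: 0.0
```

```bash
python3 -c "
from h import *
plan(-.042,-.32,.018,90)"
```

```text
clock 8.13 jig now [-0.043 -0.321] z 0.1248 yaw 89.67 F [-1.4 -0.1 -0.4] op 0.25
row [0.0033 0.0044 0.3561] turn -0.0009
```

Request:
send_rows(rows="0 0 0.1 -0.0009;0 0 0.2 -0.0009;0 0 0.28 -0.0009;0 0 0.33 -0.0009;0 0 0.356 -0.0009;0 0 0.356 -0.0009;0 0 0.356 -0.0009")

```text
clock: 8.72
tool_pos: [0.6127, -0.1785, 0.02]
eef_rot: [0.683, 0.73, 0.0, 0.0]
contact_force: [0.7, -0.1, -0.7]
opening: 0.246
finger_force: 0.0
```

Request:
send_rows(rows="0.02 0 0 0;0.04 0 0 0;0.06 0 0 0;0.075 0 0 0;0.09 0.001 0 0;0.105 0.001 0 0;0.12 0.002 0 0;0.135 0.002 0 0;0.15 0.003 0 0;0.165 0.003 0 0")

```text
clock: 9.55
tool_pos: [0.6099, -0.1303, 0.0196]
eef_rot: [0.683, 0.73, -0.001, 0.001]
contact_force: [-0.3, -3.5, 2.3]
opening: 0.249
finger_force: 2.0
```

Request:
send_rows(rows="0.02 0 0 0;0.04 0.001 0 0;0.06 0.001 0 0;0.08 0.002 0 0;0.1 0.002 0 0;0.12 0.002 0 0;0.14 0.003 0 0;0.16 0.003 0 0;0.18 0.004 0 0;0.2 0.004 0 0")

```text
clock: 10.38
tool_pos: [0.6066, -0.0682, 0.0191]
eef_rot: [0.683, 0.731, -0.0, -0.0]
contact_force: [-3.4, -3.5, -0.0]
opening: 0.253
finger_force: 1.8
```

```bash
python3 -c "
from h import *
plan(-.041,-.131,.018,90)"
```

```text
clock 10.38 jig now [-0.0403 -0.2108] z 0.0191 yaw 90.08 F [-3.4 -3.5 -0. ] op 0.25
row [ 0.2659 -0.0018  0.0038] turn 0.0002
```

Request:
send_rows(rows="0.02 0 0 0;0.04 0 0 0;0.06 0 0 0;0.08 0 0 0;0.1 0 0 0;0.12 0 0 0;0.14 0 0 0;0.16 0 0 0;0.18 0 0 0;0.2 0 0 0")

```text
clock: 11.22
tool_pos: [0.6036, -0.0082, 0.0196]
eef_rot: [0.683, 0.731, 0.001, 0.0]
contact_force: [-1.0, -1.0, -0.6]
opening: 0.25
finger_force: 0.8
```

Request:
send_rows(rows="0.01 0 0 0;0.02 0 0 0;0.03 0 0 0;0.04 0 0 0;0.05 0 0 0;0.055 0 0 0;0.06 0 0 0;0.06 0 0 0")

```text
clock: 11.88
tool_pos: [0.6021, 0.0091, 0.0196]
eef_rot: [0.683, 0.731, 0.0, 0.0]
contact_force: [0.7, -2.2, 1.1]
opening: 0.251
finger_force: 1.0
```

```bash
python3 -c "
from h import *
plan(-.041,-.131,.018,90)"
```

```text
clock 11.88 jig now [-0.0397 -0.1334] z 0.0196 yaw 90.08 F [ 0.7 -2.2  1.1] op 0.25
row [ 0.008  -0.0042  0.0052] turn 0.0002
```

Request:
send_rows(rows="0.004 0 0 0;0.008 0 0 0;0.012 0 0 0;0.016 0 0 0;0.02 0 0 0;0.02 0 0 0;0.02 0 0 0")

```text
clock: 12.47
tool_pos: [0.6017, 0.0125, 0.0196]
eef_rot: [0.683, 0.73, -0.001, 0.001]
contact_force: [0.4, -5.9, 3.1]
opening: 0.253
finger_force: 3.3
```

Request:
send_rows(rows="0.005 0 0 0;0.01 0 0 0;0.015 0 0 0;0.02 0 0 0;0.02 0 0 0;0.02 0 0 0")

```text
clock: 12.97
tool_pos: [0.6013, 0.0126, 0.0196]
eef_rot: [0.685, 0.729, -0.004, 0.003]
contact_force: [0.8, -15.8, 5.3]
opening: 0.251
finger_force: 7.5
```

Request:
send_rows(rows="-0.02 0 0 0;-0.06 0 0 0;-0.12 0 0 0;-0.2 0 0 0;-0.25 0 0 0;-0.25 0 -0.15 0;-0.25 0 -0.25 0;-0.25 0 -0.35 0;-0.35 -0.1 -0.35 0;-0.45 -0.2 -0.35 0")

```text
clock: 13.8
tool_pos: [0.5542, -0.1132, 0.1266]
eef_rot: [0.681, 0.733, 0.004, 0.001]
contact_force: [0.4, -0.7, -1.2]
opening: 0.248
finger_force: 0.0
```

```bash
python3 -c "
from h import *
p,d=eyes.snapshot('top');c=eyes.calibration('top');cv2.imwrite('pics/e.png',cv2.resize(ortho(p[:,:,::-1],c,.53,.66,0,.17,.035,4000),None,fx=1,fy=1))"
```

```text
(no output)
```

View pics/e.png

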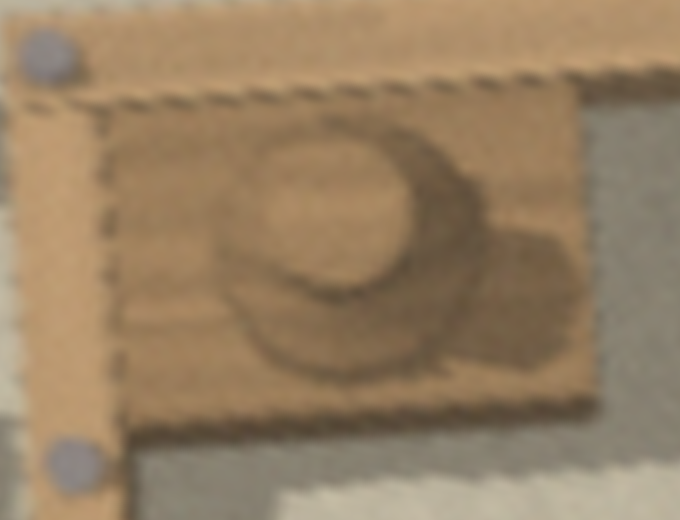

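The bust sits home in the corner, with thin seams along the fence (row ~103 to 75) and the stop (col ~105 to 125). I'll add a light press from the near side so the fence side is sure to be closed.

```bash
python3 -c "
from h import *
plan(-.15,-.11,.127,0)
c=eyes.calibration('top');X=cloud(np.load('pics/top0.npy'),c)
m=(X[...,2]>.02)&(np.hypot(X[...,0]-.469,X[...,1]-.109)<.06)
q=(X[m][:,:2]-C)@J;print('cork',q.min(0),q.max(0))"
```

```text
clock 13.85 jig now [-0.107  -0.2638] z 0.1242 yaw 89.74 F [-7.8 -6.3 -0.4] op 0.25
row [ 0.5119 -0.1457 -0.0109] turn 0.2493
cork [-0.19404234 -0.0478801 ] [-0.13300983 -0.00386992]
```

Request:
send_rows(rows="0.1 -0.04 0 0.02;0.2 -0.04 0 0.04;0.3 -0.04 0 0.06;0.4 -0.04 0 0.08;0.5 -0.04 0 0.1;0.6 -0.04 0 0.12;0.6 -0.04 0 0.14;0.6 -0.04 0 0.16;0.6 -0.04 0 0.18;0.6 -0.04 0 0.2", jaw=1)

```text
clock: 14.68
tool_pos: [0.5269, 0.0637, 0.1239]
eef_rot: [0.982, 0.191, -0.0, -0.001]
contact_force: [-0.4, -0.0, -1.2]
opening: 0.005
finger_force: 0.0
```

```bash
python3 -c "
from h import *
plan(-.115,-.075,.127,0)"
```

```text
clock 14.68 jig now [-0.1112 -0.0739] z 0.1239 yaw 18.22 F [-0.4 -0.  -1.2] op 0.01
row [-0.0133 -0.0005 -0.0102] turn 0.0506
```

Request:
send_rows(rows="-0.013 0 0 0.02;-0.013 0 0 0.04;-0.013 0 0 0.0506;-0.013 0 0 0.0506;-0.013 0 0 0.0506;-0.013 0 0 0.0506")

```text
clock: 15.18
tool_pos: [0.5235, 0.0611, 0.1241]
eef_rot: [0.999, 0.037, -0.0, -0.0]
contact_force: [-0.5, 0.6, 0.2]
opening: 0.003
finger_force: 0.0
```

```bash
python3 -c "
from h import *
plan(-.115,-.075,.021,0)"
```

```text
clock 15.18 jig now [-0.1147 -0.0763] z 0.1241 yaw 0.39 F [-0.5  0.6  0.2] op 0.0
row [-0.0007 -0.0039  0.3438] turn 0.0011
```

Request:
send_rows(rows="0 0 0.1 0.001;0 0 0.2 0.001;0 0 0.28 0.001;0 0 0.33 0.001;0 0 0.343 0.001;0 0 0.343 0.001;0 0 0.343 0.001;0.02 -0.04 0.343 0.001;0.04 -0.04 0.343 0.001;0.06 -0.04 0.343 0.001")

```text
clock: 16.02
tool_pos: [0.5423, 0.0757, 0.0225]
eef_rot: [0.999, 0.033, 0.001, -0.001]
contact_force: [0.3, 0.7, -0.0]
opening: -0.001
finger_force: 0.0
```

Request:
send_rows(rows="0.005 0 0 0;0.01 0 0 0;0.015 0 0 0;0.02 0 0 0;0.024 0 0 0;0.028 0 0 0;0.032 0 0 0;0.032 0 0 0")

```text
clock: 16.68
tool_pos: [0.5464, 0.0737, 0.0211]
eef_rot: [0.999, 0.032, -0.004, 0.001]
contact_force: [-8.2, 0.6, 4.1]
opening: 0.005
finger_force: 3.7
```

```bash
python3 -c "
from h import *
plan(-.0917,-.064,.021,0)"
```

```text
clock 16.68 jig now [-0.091  -0.0652] z 0.0211 yaw -0.12 F [-8.2  0.6  4.1] op 0.01
row [-0.0022 -0.0039  0.0005] turn -0.0003
```

Request:
send_rows(rows="-0.02 0 0 0;-0.04 0.01 0 0;-0.07 0.03 0 0;-0.08 0.04 0 0;-0.08 0.04 -0.05 0;-0.08 0.04 -0.15 0;-0.08 0.04 -0.25 0;-0.08 0.04 -0.35 0;-0.08 0.14 -0.45 0;-0.08 0.24 -0.5 0")

```text
clock: 17.52
tool_pos: [0.5332, 0.0024, 0.1748]
eef_rot: [0.999, 0.034, 0.003, -0.001]
contact_force: [0.4, -0.7, -0.0]
opening: 0.005
finger_force: 0.0
```

Request:
send_rows(rows="0 0.1 0 0;-0.1 0.2 0 0;-0.1 0.4 0 0;-0.1 0.5 0 0;-0.1 0.6 0 0;-0.1 0.7 0 0;-0.1 0.7 0 0;-0.1 0.7 0 0;-0.1 0.7 0 0;-0.1 0.7 0 0")

```text
clock: 18.35
tool_pos: [0.5148, -0.2086, 0.1715]
eef_rot: [0.999, 0.033, 0.0, -0.001]
contact_force: [0.1, 0.2, -0.5]
opening: 0.005
finger_force: 0.0
```

```bash
python3 -c "
from h import *
p,d=eyes.snapshot('top');c=eyes.calibration('top')
o=ortho(p[:,:,::-1],c,.44087,.72087,-.19371,.20629,.035,2000)
cv2.imwrite('pics/f.png',o);print(sensors.get_state()['clock'])"
```

```text
18.4
```

View pics/f.png

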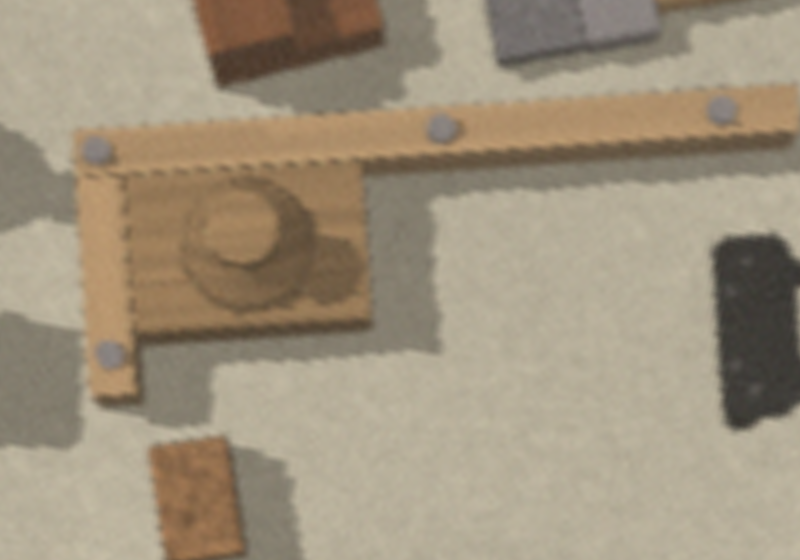

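The bust is flush with the fence and the stop, its right end at column ~367. The cork (195,497), wedge and brush have not moved, and the arm is clear, so I'll hand in.

```bash
python3 -c "
from plant import finish_job
print(finish_job())"
```

```text
the job is handed in; nothing more can be done
None
```

I squared the bust blank against the fence well short of the stop, slid it home and left it flush with both fence and stop in the last picture. The job was handed in at about 18 s with the arm clear and no sign that anything else on the bench had moved.

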